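# Check the glue syringes and scrap the blocked one

### The arm

A 6-joint arm with a two-finger parallel gripper is mounted at the origin on the work surface. World frame = base frame: x ahead of the robot, y to its left, z up, the work surface at z = 0. Lengths are in mm, angles in rad, forces in N, time in s.
With the tool pointing down it reaches from about 300 to 875 mm from the base axis. Payload 6.4 kg.
Tool frame: the origin (TCP) lies midway between the tips of the shut fingers; the grasp point (between the pads) lies bot.hold_point_z behind it (bot.hold_point_z is the distance from the TCP to the grasp point, in mm); y points along the fingers, z is the direction in which the jaws open and shut, and the axes are right-handed (so a half turn about y gives the same grasp; the last joint's range is limited). The gripper opens to 88 mm and grips with 3 to 60 N. Pads are 18 mm wide; open, the fingers measure 123 mm over their backs; the gripper's body (75 mm by 187 mm) begins 45 mm behind the grasp point.
Start: joints at [1.076, 0.181, 1.607, -0, 1.354, -0.206], TCP at [163.749, 551.205, 238.714] pointing down, gripper open.
Joint ranges: [-2.99, 2.99], [-0.89, 2.07], [0.3, 2.58], [-1.14, 4.28], [0, 2.63], [-3.12, 3.12]. Speed limits (rad/s): [2.57, 2.57, 3.01, 3.14, 3.14, 3.14].

### API

Orientations are given as a unit quaternion [w, x, y, z].
In Python, from plant import bot, optics gives the robot as it stands.
- The arm moves only by the shell command python3 -m creep 'ROWS' [OPENING] [FORCE]. ROWS is JSON, a list of rows, each a list of 6 numbers: the shift along the world's x, y, z in cm, then the turn, a rotation vector about the world's x, y, z in rad. A call has 1 to 10 rows; each row is the pose to reach, as a shift and turn from the pose measured when the call began; what a row does not reach only later rows make up. A row lasts 1/12 s, in which the tool goes at most 41.7 mm and 7.16 degrees, less where a joint would pass 70% of its speed; a pose out of reach is approached as far as the arm can. A call with a gripper value outside its range is refused whole. OPENING is the opening, from 0 (shut) to 1 (fully open), set as the call begins (- or left out, the last holds). The fingers move at their own pace and stop on an object; FORCE is the grip in N (left out, the last holds). Time passes only in rows, so rows that repeat a pose let the fingers close. It gives the time, the measured TCP pose, the force and the opening at its end, in the units of the state.
- bot.get_obs(): the state, without advancing time (a new reading comes with each control period).
- optics.snapshot(name): name is "side" or "top" or "wrist"; returns a dict with "pixels" (420x560x3 uint8, red, green, blue), "vfov" (degrees; the focal length in pixels is half the picture's height over the tangent of half this angle, whatever the lens; pixels are square), "cx", "cy" (the principal point, pixels), "dist_coeffs" ([k1, k2, p1, p2, k3] as OpenCV has them; the pictures are not rectified), "T" (4x4, takes a point from camera to world coordinates); the wrist camera has in their place "T_tool_cam" (4x4, takes a point from camera to tool coordinates, whose origin is the TCP and whose axes are the tool frame's). Camera axes: x right, y up, looking along -z (the intrinsics and any distortion apply to the point x, -y, -z); pixel columns grow to the right and rows downward; lengths in mm; the calibration is good to about 2 mm. A picture is of the moment at which its call begins: read the wrist's pose just before it. There is no depth.
- bot.hand_in(): hands the job in, once; it reports no verdict.
The state is a dict: "clock": time; "joint_pos": joint angles; "qvel": joint speeds; "tau": joint torques, N m; "ee_pos": TCP position; "tool_rot": TCP orientation; "ft_force": force on the tool from outside, world axes, zero at the start; "wrist_torque": the same for the moment, N m; "grip_width": finger opening in mm.
Only numpy, scipy, OpenCV 4.12 (cv2) and the standard library are available. Lean on these libraries where they do the work, as an engineer would, in place of code of your own. Each camera call takes 0.05 s, during which the arm holds its last target.

### The job

Before the glue-up, test both empty glue syringes in the rack: press each plunger slowly straight down, all the way home if it runs freely, but stop pushing as soon as it turns stiff part way, because one barrel is blocked and breaks if it is forced. Leave the good syringe standing in the rack with its plunger fully home, and put the blocked one, plunger still part way down, into the cardboard scrap box; leave the other things on the bench alone.

Things in the scene. Friction and masses are not known exactly. Their poses are not given: they have to be found in the camera images.
- syringe_a: Empty glue syringe standing upright in the rack's well at y = -65 mm; outwardly identical to syringe_b. Origin: centre of its underside, z up the barrel. White barrel 30 mm in diameter; mouth at 100 mm with a finger flange (96 to 100 mm) 58 mm long along y, 30 mm wide along x: fingers closing along x pass it and grip the barrel below. 45 mm is in the well, 55 mm stands out. About 80 g.
- syringe_b: Empty glue syringe standing upright in the rack's well at y = +65 mm; outwardly identical to syringe_a. Origin: centre of its underside, z up the barrel. White barrel 30 mm in diameter; mouth at 100 mm with a finger flange (96 to 100 mm) 58 mm long along y, 30 mm wide along x: fingers closing along x pass it and grip the barrel below. 45 mm is in the well, 55 mm stands out. About 80 g.
- plunger_a (a joint): Plunger travel of syringe_a, m: 0 drawn, 0.032 home (hard stop); starts 0 to 0.008, stays where left. Free, it takes 3 N all the way. In exactly one of the two, an unseen plug: it runs as freely until 0.010 to 0.020, then stiffens by 1.8 N per mm to a dead stop; let go, it springs back a few mm. 8 N short of home is proof; over 20 N down on a syringe breaks it, even at home.
- plunger_b (a joint): Plunger travel of syringe_b, m: 0 drawn, 0.032 home (hard stop); starts 0 to 0.008, stays where left. Free, it takes 3 N all the way. In exactly one of the two, an unseen plug: it runs as freely until 0.010 to 0.020, then stiffens by 1.8 N per mm to a dead stop; let go, it springs back a few mm. 8 N short of home is proof; over 20 N down on a syringe breaks it, even at home.
- thumb_a (a point): Top centre of the round thumb disc (28 mm in diameter, 5 mm thick) on syringe_a's plunger, on the syringe's axis: 139 mm above the syringe's origin when drawn, 107 mm (7 mm above the barrel's mouth) when home. Axes as the syringe.
- thumb_b (a point): Top centre of the round thumb disc (28 mm in diameter, 5 mm thick) on syringe_b's plunger, on the syringe's axis: 139 mm above the syringe's origin when drawn, 107 mm (7 mm above the barrel's mouth) when home. Axes as the syringe.
- middle_a (a point): Point on the axis of syringe_a, 50 mm above its origin (the middle of the barrel).
- middle_b (a point): Point on the axis of syringe_b, 50 mm above its origin (the middle of the barrel).
- rack: Plywood block fixed to the bench, 70 mm (x) by 210 mm (y) and 55 mm high, origin at the centre of its underside. Two round wells 36 mm in diameter and 45 mm deep, at y = -65 and +65 mm, floors 10 mm above the bench; a syringe stands in each.
- scrap_box: Open brown cardboard box fixed to the bench, 160 mm (x) by 210 mm (y) outside, 60 mm high, walls and floor 4 to 5 mm thick, empty; origin at the centre of its underside.
- driver: Cordless impact driver standing on its battery, 210 mm tall, battery foot 75 by 100 mm, loose bystander; origin at the centre of its underside.
- glue_bottle: White glue bottle, 64 mm in diameter, 150 mm tall, loose bystander; origin at the centre of its underside.
- edge_roll: Flat-lying roll of wood-coloured edge banding, 130 mm in diameter, 23 mm high, loose bystander; origin at the centre of its underside.
Mind the look-alikes: they are no part of the job. Leave any orange look-alike of the syringe_b alone. What is shaped like the syringe_a but pink is not meant.

How it is judged (in metres and radians):
At the end, for the whole second after the job is handed in: One syringe stands upright (11 degrees) on its rack well's floor, plunger within 3 mm of home; the other lies or stands in the scrap box, mid-barrel inside the walls and under 80 mm above its underside, plunger 10 to 27 mm down. Both at rest (((value of joint plunger_a above 0.029 m and angle between syringe_a's own z axis and vertical below 0.2 rad and z of syringe_a in the frame of rack between 0.004 and 0.016 m and horizontal distance between syringe_a and rack below 0.075 m and linear speed of each of syringe_a, syringe_b below 0.02 m/s and value of joint plunger_b between 0.01 and 0.027 m and x of middle_b in the frame of scrap_box between -0.08 and 0.08 m and y of middle_b in the frame of scrap_box between -0.105 and 0.105 m and z of middle_b in the frame of scrap_box between 0 and 0.08 m) or (value of joint plunger_b above 0.029 m and angle between syringe_b's own z axis and vertical below 0.2 rad and z of syringe_b in the frame of rack between 0.004 and 0.016 m and horizontal distance between syringe_b and rack below 0.075 m and linear speed of each of syringe_b, syringe_a below 0.02 m/s and value of joint plunger_a between 0.01 and 0.027 m and x of middle_a in the frame of scrap_box between -0.08 and 0.08 m and y of middle_a in the frame of scrap_box between -0.105 and 0.105 m and z of middle_a in the frame of scrap_box between 0 and 0.08 m))); the robot touches nothing.
It fails at once if syringe_a is pressed into the rack with more than 20 N (contact force between syringe_a and rack above 20 N).
It fails at once if syringe_b is pressed into the rack with more than 20 N (contact force between syringe_b and rack above 20 N).
It fails at once if the driver, glue bottle or edge roll is pushed aside by more than 30 mm or tipped over (distance of any of driver, glue_bottle, edge_roll from where it was at the start of the episode above 0.03 m or angle between any of driver, glue_bottle, edge_roll's own z axis and vertical above 0.5 rad).
It also fails if it takes over 61 s, if anything falls off the work surface, if the arm or the gripper's body presses on something with over 40 N, if the wrist force passes 120 N, or if a joint passes its speed limit or range.

## Working session

There is one attempt and no reset: what is moved stays moved. The work goes in short steps, Python scripts to look and compute and a shell command to move; the robot and the scene stay as the last step left them, time stands still between calls to the robot, and variables do not carry over. Pictures are saved under pics/ and viewed, and the job is handed in when it is done.

```bash
ls; mkdir -p pics
cat > h.py <<'E'
from plant import bot, optics
import numpy as np, cv2
def snap(n,f):
    s=optics.snapshot(n); cv2.imwrite('pics/'+f,s['pixels'][:,:,::-1]); np.save('pics/'+f+'.npy',s,allow_pickle=True); return s
def K(s):
    f=s['pixels'].shape[0]/2/np.tan(np.radians(s['vfov'])/2)
    return np.array([[f,0,s['cx']],[0,f,s['cy']],[0,0,1.]])
def ray(s,uv,T=None):
    T=np.array(s['T'] if T is None else T)
    p=cv2.undistortPoints(np.array([[uv]],float),K(s),np.array(s['dist_coeffs']))[0,0]
    d=T[:3,:3]@np.array([p[0],-p[1],-1]); return T[:3,3],d/np.linalg.norm(d)
def plane(s,uv,z,T=None):
    o,d=ray(s,uv,T); return o+d*(z-o[2])/d[2]
def proj(s,P,T=None):
    T=np.array(s['T'] if T is None else T)
    c=np.linalg.inv(T)@np.append(P,1); c=np.array([c[0],-c[1],-c[2]])
    return cv2.projectPoints(c.reshape(1,1,3),np.zeros(3),np.zeros(3),K(s),np.array(s['dist_coeffs']))[0][0,0]
def tri(s1,u1,s2,u2):
    o1,d1=ray(s1,u1);o2,d2=ray(s2,u2)
    t=np.linalg.lstsq(np.c_[d1,-d2],o2-o1,rcond=None)[0]
    a=o1+d1*t[0];b=o2+d2*t[1]; return (a+b)/2,np.linalg.norm(a-b)
def load(f): return np.load('pics/'+f+'.npy',allow_pickle=True).item()
E
python3 - <<'E'
from h import *
o=bot.get_obs()
for k in o: print(k,np.round(o[k],3))
print(bot.hold_point_z)
for n in ['side','top','wrist']:
    s=snap(n,n+'0.png'); print(n,s['vfov'],s['cx'],s['cy'],s['dist_coeffs'],np.round(s.get('T',s.get('T_tool_cam')),2).tolist())
E
```

```text
pics
clock 0.0
joint_pos [ 1.076  0.181  1.608  0.     1.354 -0.206]
qvel [-0.001  0.002 -0.     0.     0.001 -0.001]
tau [ 1.0000e-03 -4.3388e+01 -3.4184e+01  7.0000e-02  3.8000e-02 -0.0000e+00]
ee_pos [163.473 550.715 237.831]
tool_rot [-0.699  0.7   -0.102  0.102]
ft_force [ 0.187  0.284 -0.731]
wrist_torque [-0.048  0.039  0.023]
grip_width 88.209
18.700000000000003
side 50.49306849316856 282.5566991272344 204.67651122828394 [-0.09454122  0.          0.          0.          0.        ] [[0.86, 0.28, -0.43, 177.48], [-0.51, 0.5, -0.69, -700.28], [0.02, 0.82, 0.58, 642.42], [0.0, 0.0, 0.0, 1.0]]
top 53.99573543543887 279.2102333591337 211.94020071983238 [0.02584978 0.         0.         0.         0.        ] [[0.04, 0.97, -0.22, 390.74], [-1.0, 0.04, -0.01, -59.7], [-0.0, 0.22, 0.98, 1010.26], [0.0, 0.0, 0.0, 1.0]]
wrist 69.98098939380077 282.1388613186979 213.6214586991338 [0.01193823 0.         0.         0.         0.        ] [[-0.0, -0.96, -0.26, -67.81], [0.0, 0.26, -0.96, -146.71], [1.0, -0.0, -0.0, 0.03], [0.0, 0.0, 0.0, 1.0]]
```

View pics/side0.png

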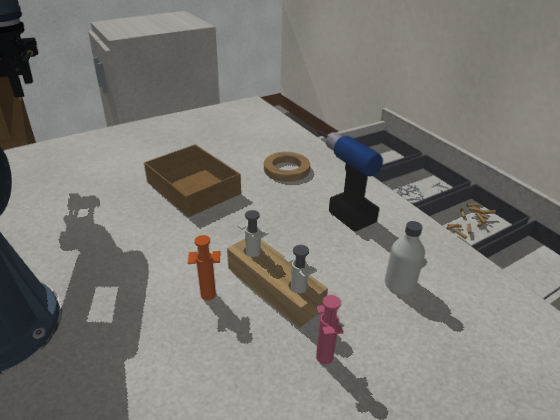

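View pics/top0.png

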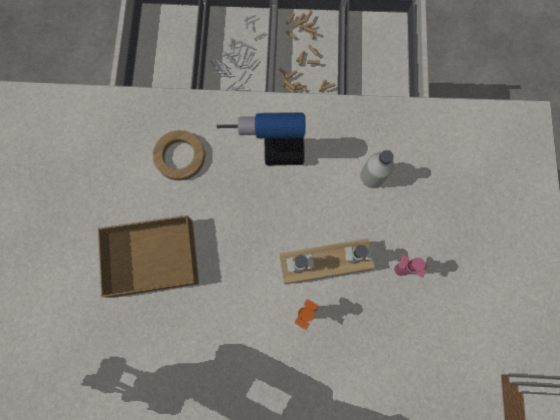

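View pics/wrist0.png

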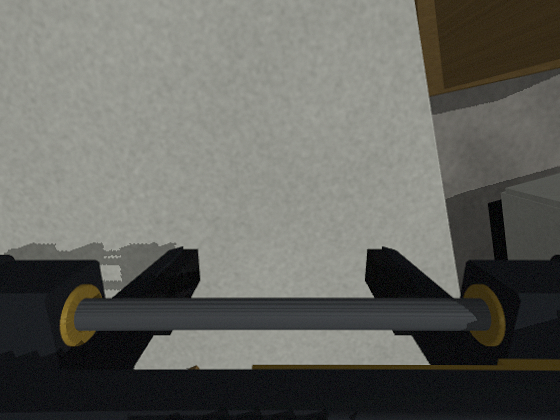

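Run:
```python
from h import *
from scipy.spatial.transform import Rotation as R
q=bot.get_obs()['tool_rot'];print(np.round(R.from_quat([*q[1:],q[0]]).as_matrix(),3))
t=cv2.imread('pics/top0.png')[225:300,265:440];s=cv2.imread('pics/side0.png')[195:335,215:350]
cv2.imwrite('pics/ct.png',cv2.resize(t,None,fx=4.5,fy=4.5,interpolation=cv2.INTER_CUBIC))
cv2.imwrite('pics/cs.png',cv2.resize(s,None,fx=4.2,fy=4.2,interpolation=cv2.INTER_CUBIC))
```

```text
[[ 0.959 -0.001  0.285]
 [-0.285 -0.001  0.959]
 [-0.    -1.    -0.001]]
```

View pics/ct.png

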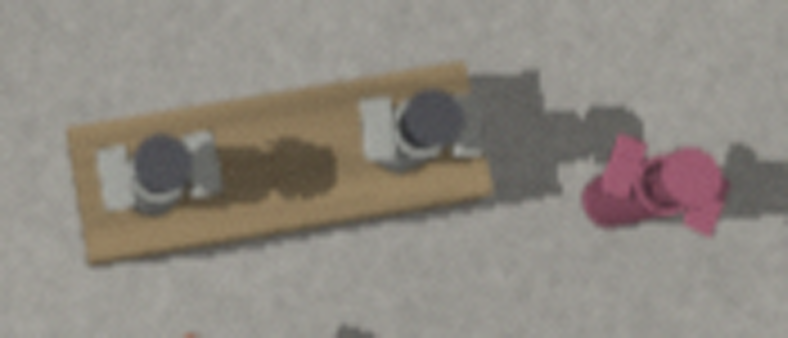

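View pics/cs.png

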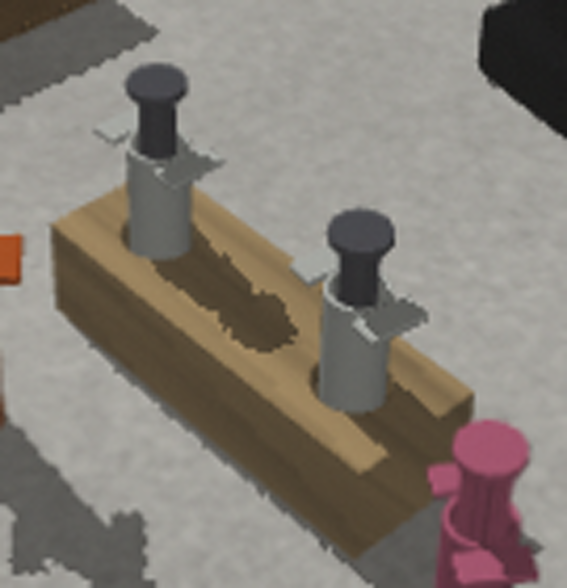

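Run:
```python
from h import *
T=load('top0.png');S=load('side0.png')
ct=lambda x,y:((x+.5)/4.5-.5+265,(y+.5)/4.5-.5+225)
cs=lambda x,y:((x+.5)/4.2-.5+215,(y+.5)/4.2-.5+195)
c=[plane(T,ct(*p),55) for p in [(68,128),(465,62),(493,192),(92,262)]]
print(np.round(c,1)); c=np.array(c); print('rack c',c.mean(0).round(1),[np.linalg.norm(c[i]-c[i-1]).round(1) for i in range(4)])
d=(c[0]+c[3]-c[1]-c[2])/2; yaw=np.arctan2(-d[0],d[1]); print('yaw',yaw); u=d/np.linalg.norm(d)
c2=np.array([plane(S,cs(*p),55) for p in [(52,228),(360,473),(472,395)]]);print('side corners (L near, R near... )',c2.round(1))
cc=c.mean(0)
for n,sg in (('a',-1),('b',1)):print(n,'well',(cc+sg*65*u).round(1))
for n,a,b in (('b',(163,162),(157,82)),('a',(432,119),(361,232))):
  print(n,[np.round(x,1) for x in tri(T,ct(*a),S,cs(*b))])
# box via mask check
b=[plane(T,p,60) for p in [(99,226),(189,218),(196,287),(103,296)]];b=np.array(b);print('box',b.round(1),b.mean(0).round(1),[np.linalg.norm(b[i]-b[i-1]).round(1) for i in range(4)])
```

```text
[[ 507.8  -52.    55. ]
 [ 550.7 -256.6   55. ]
 [ 484.1 -270.4   55. ]
 [ 440.2  -67.    55. ]]
rack c [ 495.7 -161.5   55. ] [np.float64(69.3), np.float64(209.0), np.float64(68.0), np.float64(208.0)]
yaw 0.20984102378908295
side corners (L near, R near... ) [[ 440.1  -70.8   55. ]
 [ 484.7 -272.8   55. ]
 [ 550.8 -259.6   55. ]]
a well [ 509.3 -225.1   55. ]
b well [482.2 -97.9  55. ]
b [array([483.5, -97.9, 143.2]), np.float64(1.2)]
a [array([ 510.2, -224.3,  138.6]), np.float64(2.7)]
box [[553.6 372.8  60. ]
 [581.2 164.8  60. ]
 [422.4 134.5  60. ]
 [394.5 341.4  60. ]] [487.9 253.4  60. ] [np.float64(162.2), np.float64(209.8), np.float64(161.6), np.float64(208.8)]
```

```bash
python3 - <<'E'
from h import *
T=load('top0.png')
for n,p,z in [('drv head c',(280,125),190),('drv bit',(218,126),190),('drv head -x edge',(280,138),190),('batt lower L',(265,165),30),('batt lower R',(303,164),30),('bottle cap',(386,157),150),('bottle foot',(372,178),30),('orange disc',(307,313),139),('pink disc',(418,265),139),('roll',(179,155),23)]:
  print(n,plane(T,p,z).round())
E
python3 -m creep '[[3,-6,0,0,0,-0.12],[4,-10,0,0,0,-0.24],[6,-14,0,0,0,-0.36],[8,-18,0,0,0,-0.48],[10,-22,0,0,0,-0.6],[12,-26,0,0,0,-0.72],[14,-30,0,0,0,-0.84],[16,-34,0,0,0,-0.96],[18,-38,0,0,0,-1.07],[20,-41,0,0,0,-1.07]]' 0 20
```

```text
drv head c [766. -42. 190.]
drv bit [758.  90. 190.]
drv head -x edge [736. -44. 190.]
batt lower L [730.  -6.  30.]
batt lower R [ 736. -101.   30.]
bottle cap [ 717. -277.  150.]
bottle foot [ 707. -273.   30.]
orange disc [ 377. -114.  139.]
pink disc [ 485. -343.  139.]
roll [750. 213.  23.]
clock: 0.98
ee_pos: [343.6, 174.0, 238.1]
tool_rot: [-0.549, 0.549, -0.446, 0.446]
ft_force: [0.7, 0.1, 0.3]
grip_width: 23.5
```

```bash
python3 -m creep '[[2,-4,0,0,0,0],[4,-8,0,0,0,0],[6,-12,0,0,0,0],[8,-16,0,0,0,0],[10,-20,-1,0,0,0],[12,-24,-2,0,0,0],[13.9,-27.2,-3,0,0,0],[13.9,-27.2,-5,0,0,0],[13.9,-27.2,-6.8,0,0,0],[13.9,-27.2,-6.8,0,0,0]]' 0 20
python3 - <<'E'
from h import *
print(bot.get_obs()['ft_force'],bot.get_obs()['ee_pos'])
snap('wrist','w1.png');snap('side','s1.png')
E
```

```text
clock: 1.82
ee_pos: [480.3, -98.2, 166.0]
tool_rot: [-0.548, 0.549, -0.449, 0.444]
ft_force: [-0.9, 0.9, 0.1]
grip_width: 0.3
[-0.87671498  0.94668444  0.12168007] [480.28433821 -98.18992213 165.99995803]
```

View pics/w1.png

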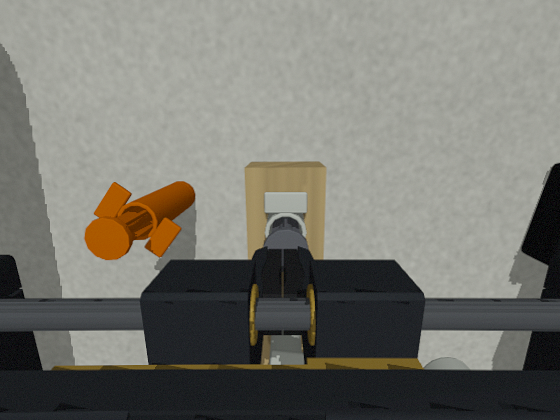

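View pics/s1.png

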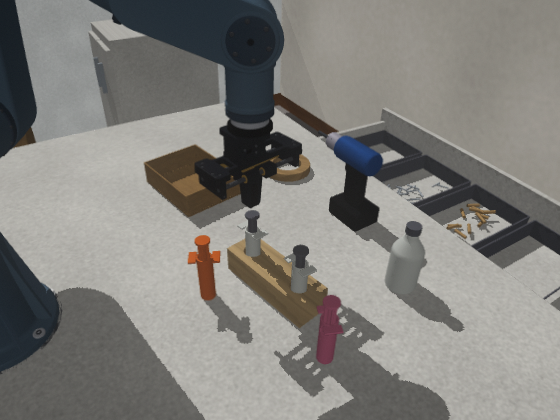

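```bash
python3 -m creep '[[0.1,0,-0.8,0,0,0],[0.25,0,-1.6,0,0,0],[0.25,0,-1.9,0,0,0],[0.25,0,-2,0,0,0]]'; python3 -m creep '[[0,0,-0.1,0,0,0],[0,0,-0.2,0,0,0],[0,0,-0.2,0,0,0]]';python3 -m creep '[[0,0,-0.1,0,0,0],[0,0,-0.2,0,0,0],[0,0,-0.2,0,0,0]]'
```

```text
clock: 2.25
ee_pos: [484.2, -97.0, 149.2]
tool_rot: [-0.549, 0.549, -0.447, 0.444]
ft_force: [0.2, 0.8, -0.1]
grip_width: 0.5
clock: 2.5
ee_pos: [484.2, -96.8, 147.3]
tool_rot: [-0.549, 0.549, -0.447, 0.444]
ft_force: [-0.2, 0.6, 0.4]
grip_width: 0.3
clock: 2.75
ee_pos: [484.3, -96.9, 145.4]
tool_rot: [-0.549, 0.549, -0.447, 0.444]
ft_force: [0.4, -0.0, 0.1]
grip_width: 0.7
```

Tracking is accurate; continue with small steps.

```bash
python3 -m creep '[[0,0,-0.1,0,0,0],[0,0,-0.2,0,0,0],[0,0,-0.2,0,0,0]]'; python3 -m creep '[[0,0,-0.1,0,0,0],[0,0,-0.2,0,0,0],[0,0,-0.2,0,0,0]]';python3 -m creep '[[0,0,-0.1,0,0,0],[0,0,-0.2,0,0,0],[0,0,-0.2,0,0,0]]'
```

```text
clock: 3.0
ee_pos: [484.4, -97.0, 143.4]
tool_rot: [-0.549, 0.549, -0.447, 0.445]
ft_force: [0.0, 1.0, 1.4]
grip_width: 0.9
clock: 3.25
ee_pos: [484.3, -97.0, 141.3]
tool_rot: [-0.549, 0.549, -0.447, 0.445]
ft_force: [0.0, 0.6, 2.3]
grip_width: 0.1
clock: 3.5
ee_pos: [484.2, -96.9, 139.0]
tool_rot: [-0.549, 0.549, -0.447, 0.444]
ft_force: [-0.4, 0.8, 0.8]
grip_width: 0.2
```

```bash
for i in 1 2 3; do python3 -m creep '[[0,0,-0.1,0,0,0],[0,0,-0.2,0,0,0]]' | egrep 'ee_pos|ft_f'; done
```

```text
ee_pos: [484.3, -96.9, 137.0]
ft_force: [-0.3, 0.5, 2.3]
ee_pos: [484.3, -96.9, 134.9]
ft_force: [0.3, 1.2, 2.2]
ee_pos: [484.3, -97.0, 132.8]
ft_force: [0.3, 0.5, 2.4]
```

```bash
python3 -m creep '[[0,0,-0.1,0,0,0],[0,0,-0.2,0,0,0]]' | egrep 'ee_pos|ft_f'
```

```text
ee_pos: [484.3, -96.9, 130.6]
ft_force: [0.3, -0.2, 2.5]
```

```bash
python3 -m creep '[[0,0,-0.1,0,0,0],[0,0,-0.2,0,0,0]]' | egrep 'ee_pos|ft_f'
```

```text
ee_pos: [484.3, -96.9, 128.5]
ft_force: [-0.1, 0.6, 2.7]
```

```bash
python3 -m creep '[[0,0,-0.1,0,0,0],[0,0,-0.2,0,0,0]]' | egrep 'ee_pos|ft_f'
```

```text
ee_pos: [484.3, -97.0, 126.4]
ft_force: [1.1, 0.1, 3.4]
```

```bash
python3 -m creep '[[0,0,-0.1,0,0,0],[0,0,-0.2,0,0,0]]' | egrep 'ee_pos|ft_f'
```

```text
ee_pos: [484.3, -96.9, 124.3]
ft_force: [1.2, -0.9, 1.7]
```

Free; b is the good one. On to home, in finer steps at the end.

```bash
python3 -m creep '[[0,0,-0.1,0,0,0],[0,0,-0.2,0,0,0],[0,0,-0.3,0,0,0]]' | egrep 'ee_pos|ft_f'
```

```text
ee_pos: [484.3, -96.9, 121.1]
ft_force: [-0.6, 0.8, 2.7]
```

```bash
python3 -m creep '[[0,0,-0.1,0,0,0],[0,0,-0.2,0,0,0]]' | egrep 'ee_pos|ft_f'
```

```text
ee_pos: [484.3, -97.0, 119.0]
ft_force: [-0.1, 0.3, 2.2]
```

```bash
python3 -m creep '[[0,0,-0.06,0,0,0]]' | egrep 'ee_pos|ft_f'
```

```text
ee_pos: [484.3, -96.9, 118.3]
ft_force: [-0.5, 0.5, 2.8]
```

```bash
python3 -m creep '[[0,0,-0.05,0,0,0]]' | egrep 'ee_pos|ft_f'
```

```text
ee_pos: [484.2, -96.9, 117.7]
ft_force: [-0.3, 0.7, 2.7]
```

```bash
python3 -m creep '[[0,0,-0.05,0,0,0]]' | egrep 'ee_pos|ft_f'
```

```text
ee_pos: [484.5, -97.0, 117.4]
ft_force: [-1.1, -0.1, 7.3]
```

```bash
python3 -m creep '[[0,0,1.5,0,0,0],[0,0,4,0,0,0],[0.5,-3,4.5,0,0,0],[1.2,-6.5,4.5,0,0,0],[2,-10,4.5,0,0,0],[2.5,-12.7,4.3,0,0,0],[2.5,-12.7,3.5,0,0,0],[2.5,-12.7,3,0,0,0],[2.5,-12.7,3,0,0,0]]'
python3 - <<'E'
from h import *
snap('side','s2.png');snap('wrist','w2.png')
a=cv2.imread('pics/s2.png')[180:320,200:360];cv2.imwrite('pics/s2c.png',cv2.resize(a,None,fx=4,fy=4,interpolation=cv2.INTER_CUBIC))
E
```

```text
clock: 6.08
ee_pos: [507.9, -222.6, 145.1]
tool_rot: [-0.549, 0.549, -0.448, 0.443]
ft_force: [-1.1, 1.1, -0.5]
grip_width: 0.2
```

View pics/s2c.png

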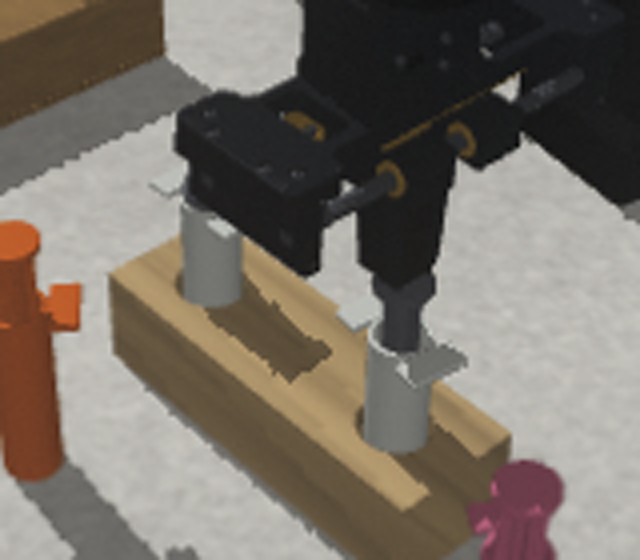

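View pics/w2.png

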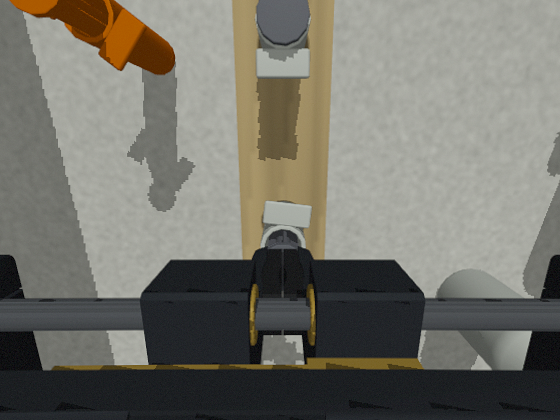

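```bash
python3 -m creep '[[0.2,-0.2,-0.1,0,0,0],[0.2,-0.2,-0.2,0,0,0]]' | egrep 'ee_pos|ft_f'
```

```text
ee_pos: [511.1, -223.6, 144.7]
ft_force: [-0.2, 0.1, -0.6]
```

```bash
python3 -m creep '[[0,0,-0.1,0,0,0],[0,0,-0.2,0,0,0]]' | egrep 'ee_pos|ft_f'
```

```text
ee_pos: [511.3, -223.1, 142.9]
ft_force: [-0.1, 0.1, 0.8]
```

```bash
python3 -m creep '[[0,0,-0.1,0,0,0],[0,0,-0.2,0,0,0]]' | egrep 'ee_pos|ft_f'
```

```text
ee_pos: [511.7, -223.0, 141.3]
ft_force: [-0.7, 0.3, 2.3]
```

```bash
python3 -m creep '[[0,0,-0.1,0,0,0],[0,0,-0.2,0,0,0]]' | egrep 'ee_pos|ft_f'
```

```text
ee_pos: [511.9, -223.2, 139.7]
ft_force: [-0.6, -0.3, 2.2]
```

```bash
python3 -m creep '[[-0.1,-0.1,-0.1,0,0,0],[-0.1,-0.1,-0.15,0,0,0]]' | egrep 'ee_pos|ft_f'
```

```text
ee_pos: [510.9, -224.4, 138.2]
ft_force: [0.7, -0.1, 2.1]
```

```bash
python3 -m creep '[[0,0,-0.1,0,0,0],[0,0,-0.15,0,0,0]]' | egrep 'ee_pos|ft_f'
```

```text
ee_pos: [510.9, -224.4, 136.6]
ft_force: [0.2, 0.6, 1.9]
```

```bash
python3 -m creep '[[0,0,-0.1,0,0,0],[0,0,-0.15,0,0,0]]' | egrep 'ee_pos|ft_f'
```

```text
ee_pos: [510.9, -224.4, 135.0]
ft_force: [-0.9, 0.7, 3.4]
```

```bash
python3 -m creep '[[0,0,-0.1,0,0,0],[0,0,-0.15,0,0,0]]' | egrep 'ee_pos|ft_f'
```

```text
ee_pos: [511.1, -224.5, 133.7]
ft_force: [-0.3, 0.5, 6.1]
```

```bash
python3 -m creep '[[0,0,-0.1,0,0,0],[0,0,-0.15,0,0,0]]' | egrep 'ee_pos|ft_f'
```

```text
ee_pos: [511.6, -224.6, 132.8]
ft_force: [0.0, 1.1, 7.6]
```

```bash
python3 -m creep '[[0,0,-0.06,0,0,0],[0,0,-0.06,0,0,0]]' | egrep 'ee_pos|ft_f'
```

```text
ee_pos: [512.0, -224.8, 132.8]
ft_force: [0.1, 1.8, 6.0]
```

```bash
python3 -m creep '[[-0.1,0,-0.1,0,0,0],[-0.1,0,-0.2,0,0,0]]' | egrep 'ee_pos|ft_f'
```

```text
ee_pos: [511.6, -225.1, 131.8]
ft_force: [-0.5, 2.7, 9.8]
```

```bash
python3 -m creep '[[0,0,0.5,0,0,0],[0,0,2,0,0,0],[0,0,5,0,0,0],[-0.1,0,8,0,0,0],[-0.1,0,8,0,0,0],[-0.1,0,8,0,0,0],[-0.1,0,8,0,0,0]]' 1 20
python3 - <<'E'
from h import *
snap('side','s3.png');snap('wrist','w3.png');snap('top','t3.png')
a=cv2.imread('pics/s3.png')[180:320,200:360];cv2.imwrite('pics/s3c.png',cv2.resize(a,None,fx=4,fy=4,interpolation=cv2.INTER_CUBIC))
E
```

```text
clock: 8.6
ee_pos: [510.1, -224.9, 211.1]
tool_rot: [0.55, -0.55, 0.444, -0.445]
ft_force: [0.2, -0.5, -0.0]
grip_width: 45.0
```

View pics/s3c.png

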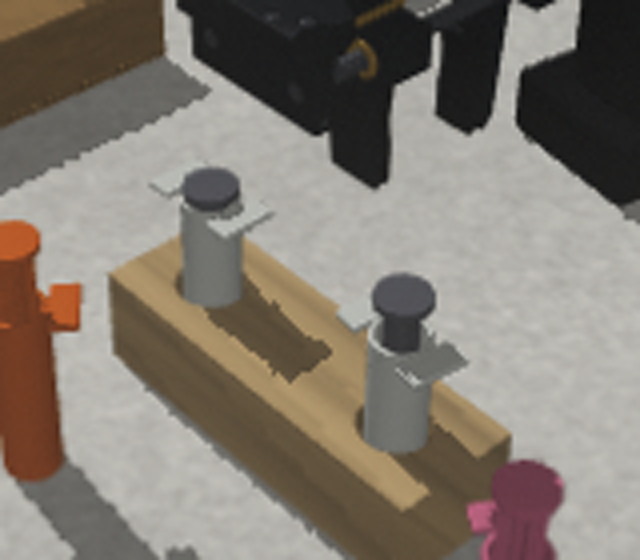

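View pics/w3.png

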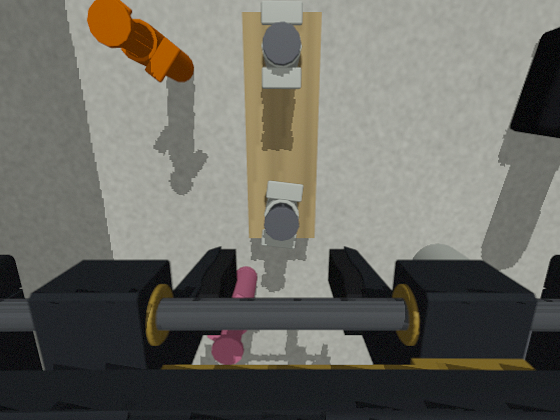

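Run:
```python
from h import *
from scipy.spatial.transform import Rotation as R
o=bot.get_obs();q=o['tool_rot'];s=load('w3.png')
T=np.eye(4);T[:3,:3]=R.from_quat([*q[1:],q[0]]).as_matrix();T[:3,3]=o['ee_pos'];T=T@np.array(s['T_tool_cam'])
print('a',plane(s,(282,220),135,T),'b',plane(s,(281.5,43),117,T))
S=load('s3.png');p=((403+.5)/4-.5+200,(297+.5)/4-.5+180);print('side a',plane(S,p,135),'tri z',o['ee_pos'])
print('side b',plane(S,((211.5)/4-.5+200,(188)/4-.5+180),117))
```

```text
a [ 509.45795395 -222.58868265  135.        ] b [482.42540922 -98.86969418 117.        ]
side a [ 508.00416096 -229.81748367  135.        ] tri z [ 509.76027615 -224.53399418  210.07678618]
side b [ 482.32601304 -101.91223835  117.        ]
```

```bash
python3 -m creep '[[0,0,0,0,0,0],[0,0,0,0,0,0],[0,0,-2.5,0,0,0],[0,0,-5,0,0,0],[0,0,-7.5,0,0,0],[0,0,-9.5,0,0,0],[0,0,-11.5,0,0,0],[0,0,-12.7,0,0,0],[0,0,-12.7,0,0,0]]' 1 20
```

```text
clock: 9.5
ee_pos: [507.8, -223.2, 79.9]
tool_rot: [0.55, -0.55, 0.447, -0.442]
ft_force: [-1.4, 0.1, -0.5]
grip_width: 88.1
```

```bash
python3 -m creep '[[0,0,0,0,0,0],[0,0,0,0,0,0],[0,0,0,0,0,0],[0,0,0,0,0,0],[0,0,0,0,0,0],[0,0,0,0,0,0],[0,0,0,0,0,0],[0,0,0,0,0,0]]' 0 15
```

```text
clock: 10.17
ee_pos: [507.9, -223.3, 80.2]
tool_rot: [0.55, -0.55, 0.447, -0.442]
ft_force: [0.2, 0.1, -0.4]
grip_width: 37.2
```

```bash
python3 -m creep '[[0,0,0,0,0,0],[0,0,0,0,0,0],[0,0,0,0,0,0],[0,0,0,0,0,0],[0,0,0,0,0,0],[0,0,0,0,0,0]]' 0 15;  python3 -c "
from h import *
snap('side','s4.png')
a=cv2.imread('pics/s4.png')[180:320,200:360];cv2.imwrite('pics/s4c.png',cv2.resize(a,None,fx=4,fy=4,interpolation=cv2.INTER_CUBIC))"
```

```text
clock: 10.67
ee_pos: [508.0, -223.3, 80.2]
tool_rot: [0.55, -0.55, 0.447, -0.442]
ft_force: [-0.3, 0.4, 0.7]
grip_width: 29.0
```

View pics/s4c.png

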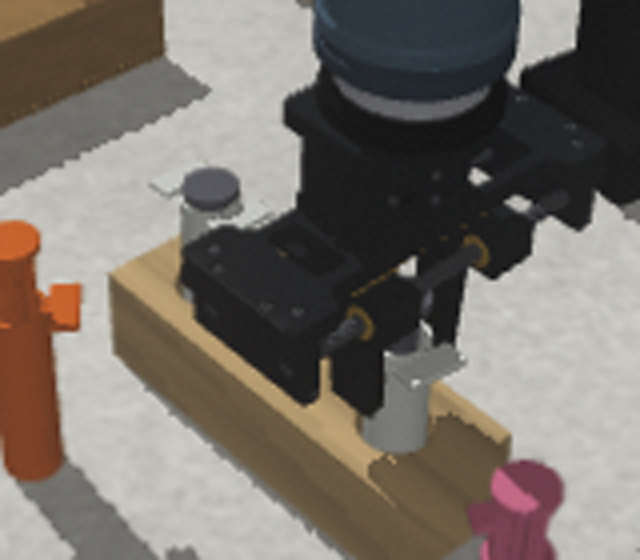

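```bash
python3 -m creep '[[0,0,0,0,0,0],[0,0,0.3,0,0,0],[0,0,1,0,0,0],[0,0,2,0,0,0],[0,0,3.5,0,0,0],[0,0,5,0,0,0],[0,0,6.5,0,0,0],[0,0,8,0,0,0],[0,0,9,0,0,0],[0,0,9,0,0,0]]' 0 20; python3 -c "
from h import *
snap('side','s5.png')"
```

```text
clock: 11.55
ee_pos: [509.4, -224.3, 173.5]
tool_rot: [0.55, -0.55, 0.445, -0.444]
ft_force: [-0.0, -0.2, -0.1]
grip_width: 28.8
```

View pics/s5.png

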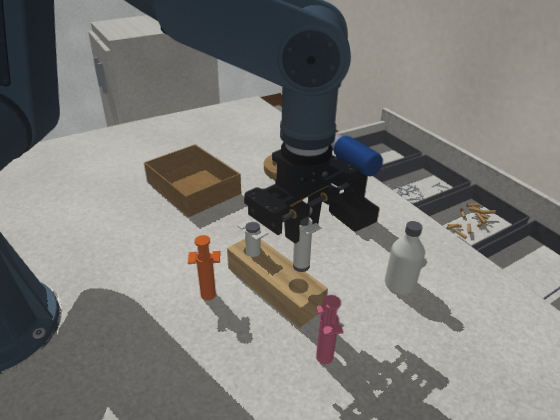

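```bash
python3 -m creep '[[0,0,2,0,0,0],[0,0,4,0,0,0],[0,2,5.5,0,0,0],[0,5,6,0,0,0],[0,8,6,0,0,0],[-0.3,11.5,6,0,0,0],[-0.6,15,6,0,0,0],[-0.9,18.5,6,0,0,0],[-1.2,22,6,0,0,0],[-1.5,25.5,6,0,0,0]]'
```

```text
clock: 12.43
ee_pos: [492.7, 32.8, 230.8]
tool_rot: [-0.55, 0.55, -0.446, 0.443]
ft_force: [0.3, -0.1, -1.2]
grip_width: 29.2
```

```bash
python3 -m creep '[[0,3.5,0,0,0,0],[0,7,0,0,0,0],[-0.1,10.5,0,0,0,0],[-0.3,14,0,0,0,0],[-0.5,17,0,0,0,0],[-0.5,19.5,0,0,0,0],[-0.5,21.5,0,0,0,0],[-0.5,22,0,0,0,0],[-0.5,22,0,0,0,0]]'; python3 -c "
from h import *
snap('side','s6.png');snap('top','t6.png')"
```

```text
clock: 13.18
ee_pos: [486.9, 253.8, 229.7]
tool_rot: [-0.55, 0.551, -0.446, 0.442]
ft_force: [-0.0, -0.0, -0.4]
grip_width: 29.1
```

View pics/s6.png

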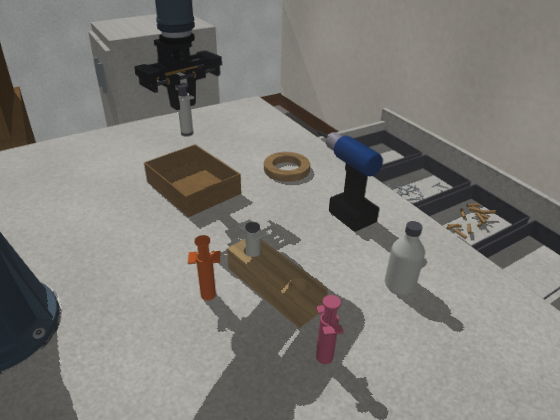

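View pics/t6.png

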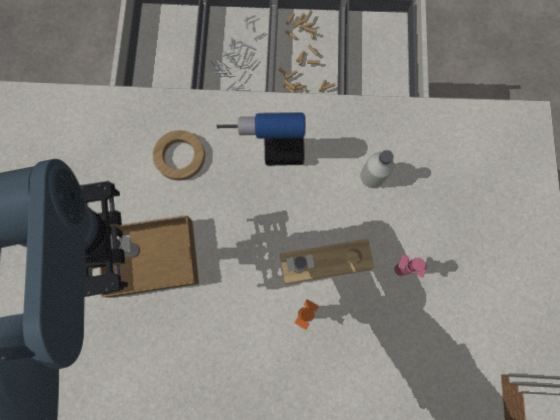

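```bash
python3 -m creep '[[0,0,-3,0,0,0],[0,0,-6,0,0,0],[0,0,-9,0,0,0],[0,0,-11.5,0,0,0],[0,0,-13.5,0,0,0],[0,0,-14.4,0,0,0],[0,0,-14.8,0,0,0],[0,0,-14.8,0,0,0]]'; python3 -m creep '[[0,0,-0.1,0,0,0],[0,0,-0.25,0,0,0],[0,0,-0.25,0,0,0]]'
```

```text
clock: 13.95
ee_pos: [487.3, 251.2, 81.7]
tool_rot: [-0.549, 0.55, -0.447, 0.443]
ft_force: [0.7, 0.2, -0.5]
grip_width: 28.9
clock: 14.2
ee_pos: [488.2, 251.3, 80.3]
tool_rot: [-0.549, 0.55, -0.447, 0.443]
ft_force: [-0.0, -0.1, -0.6]
grip_width: 28.9
```

```bash
python3 -m creep '[[0,0,-0.1,0,0,0],[0,0,-0.25,0,0,0],[0,0,-0.25,0,0,0]]'; python3 -m creep '[[0,0,-0.1,0,0,0],[0,0,-0.25,0,0,0],[0,0,-0.25,0,0,0]]'
```

```text
clock: 14.45
ee_pos: [488.3, 251.4, 78.0]
tool_rot: [-0.549, 0.55, -0.446, 0.444]
ft_force: [0.2, 0.0, -0.8]
grip_width: 29.1
clock: 14.7
ee_pos: [488.0, 251.4, 75.2]
tool_rot: [-0.549, 0.55, -0.447, 0.443]
ft_force: [0.3, 0.4, -1.6]
grip_width: 29.0
```

```bash
python3 -m creep '[[0,0,-0.1,0,0,0],[0,0,-0.15,0,0,0],[0,0,-0.15,0,0,0]]'; python3 -m creep '[[0,0,0,0,0,0],[0,0,0,0,0,0],[0,0,0,0,0,0],[0,0,0,0,0,0],[0,0,0,0,0,0],[0,0,0,0,0,0],[0,0,0,0,0,0],[0,0,0,0,0,0],[0,0,0,0,0,0],[0,0,0,0,0,0]]' 1 ;python3 -c "
from h import *
snap('side','s7.png')"
```

```text
clock: 14.95
ee_pos: [488.3, 251.4, 74.1]
tool_rot: [-0.549, 0.55, -0.446, 0.443]
ft_force: [-0.6, -0.6, 3.1]
grip_width: 29.1
clock: 15.78
ee_pos: [488.3, 251.4, 74.1]
tool_rot: [-0.549, 0.55, -0.446, 0.443]
ft_force: [0.4, -0.4, -0.6]
grip_width: 88.0
```

View pics/s7.png

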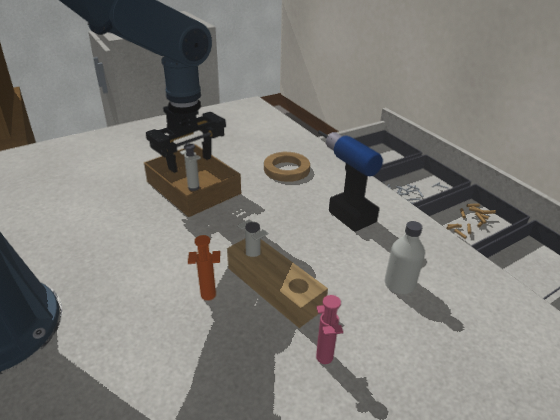

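Contact with the floor was felt (3 N), and the syringe stands free in the box. Now straight up and away.

```bash
python3 -m creep '[[0,0,1,0,0,0],[0,0,3,0,0,0],[0,0,6,0,0,0],[0,0,10,0,0,0],[0,0,14,0,0,0],[0,0,18,0,0,0],[0,0,18,0,0,0]]'; python3 -m creep '[[-2,2,0,0,0,0],[-5,5,0,0,0,0],[-8,8,0,0,0,0],[-11,11,0,0,0,0],[-14,14,0,0,0,0],[-16,17,0,0,0,0],[-16,17,0,0,0,0],[-16,17,0,0,0,0]]';python3 - <<'E'
from h import *
S=snap('side','s8.png');T=snap('top','t8.png')
a=cv2.resize(cv2.imread('pics/s8.png')[135:320,135:360],None,fx=3,fy=3,interpolation=cv2.INTER_CUBIC);cv2.imwrite('pics/s8c.png',a)
E
```

```text
clock: 16.42
ee_pos: [492.4, 252.7, 264.4]
tool_rot: [0.554, -0.545, 0.443, -0.447]
ft_force: [1.4, 0.9, 1.4]
grip_width: 88.0
clock: 17.08
ee_pos: [330.9, 424.1, 265.0]
tool_rot: [0.555, -0.546, 0.442, -0.445]
ft_force: [0.5, 0.3, -0.3]
grip_width: 88.4
```

View pics/s8c.png

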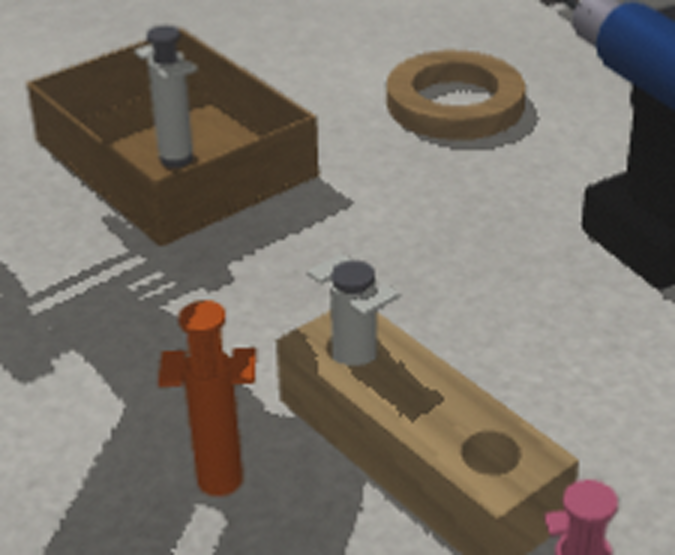

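View pics/t8.png

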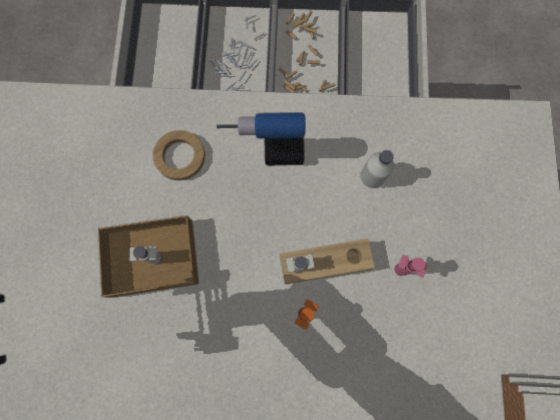

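```bash
python3 - <<'E'
from h import *
S=load('s8.png');T=load('t8.png')
cs=lambda x,y:((x+.5)/3-.5+135,(y+.5)/3-.5+135)
print('a disc',tri(T,(141,253),S,cs(163,33)),'b disc',tri(T,(301.3,264),S,cs(353,272)))
print(np.abs(S['pixels'].astype(int)-load('s7.png')['pixels']).shape)
E
python3 -m creep '[[0,0,0,0,0,0],[0,0,0,0,0,0],[0,0,0,0,0,0],[0,0,0,0,0,0]]'
```

```text
a disc (array([487.71386884, 243.41584797, 129.83411679]), np.float64(1.9668180292200719)) b disc (array([ 480.35306578, -100.78189467,  119.34552644]), np.float64(4.523924741001609))
(420, 560, 3)
clock: 17.52
ee_pos: [333.5, 421.7, 264.6]
tool_rot: [0.553, -0.545, 0.443, -0.447]
ft_force: [0.0, -0.1, -0.0]
grip_width: 88.0
```

```bash
python3 -c "
from plant import bot
print(bot.hand_in())"
```

```text
the job is handed in; nothing more can be done
None
```

I tested both syringes, found that syringe_a is the blocked one, and handed the job in at about 17.5 s. No verdict is reported, so the results below are my own readings.

- **syringe_b (good):** it ran at 2–3 N all the way down and met its stop at TCP z = 117.4 mm with 7.3 N. Home should be 117 mm. It was left standing in the rack.
- **syringe_a (blocked):** it turned stiff at about 14 mm of travel. I stopped pushing at 9.8 N and put it down standing in the scrap box, feeling the floor at about 3 N.

**Last checks:**
- **syringe_a:** its disc triangulated at z ≈ 130 mm. That puts the plunger about 14 mm down, inside the 10–27 mm allowed.
- **syringe_b:** its disc triangulated at z ≈ 119 mm, with the two camera rays missing each other by 4.5 mm, so this check is weak. It agrees roughly with the more reliable press reading.
- **Bystanders and look-alikes:** in the last pictures they look unmoved.
- **Robot:** the gripper is clear of everything, with about 0 N on the wrist.

**Odd points:**
- One small press step on syringe_a read less force (6.0 N) than the step before (7.6 N), so I took one more step, which gave the 9.8 N.
- For three of the 2 mm press steps on syringe_b I repeated a typed move in a shell loop. I typed every other move singly.

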